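Return a soft jaw to its gravity lane

TASK

The brass soft jaw in the green tip-out nest lies sunk, with no room for fingers beside it. The nest's floor gives way under only one of its two ends, which cannot be seen but only felt: gently press the jaw down at an end, and if that end does not yield, at the other, right down to its stop, so that its far end stands up and stays up, and lift it out. Lay it gently and flat at the high, loading end of the blue rack's lane that already holds the other brass jaw, and let go there so that it slides down on its own and stops square against that jaw. Leave the two jaws in the rack and the things standing round about in place.

Things in the scene. Friction and masses are not known exactly. Their poses are not given: they have to be found in the camera images.
- new_jaw: brass-coloured soft jaw that starts in the nest: 90 x 44 x 18 mm block (long axis x, thickness along z), two dark counterbored holes on both broad faces, origin at its centre. About 0.25 kg. At the start its x axis is the nest's x axis
- brass_jaw: same kind of brass-coloured jaw, already in one of the rack's two lanes, at rest against the low stop: 90 x 44 x 18 mm block (long axis x, thickness along z), two dark counterbored holes on both broad faces, origin at its centre; its x axis points up the slope, its z axis is square to the lane surface
- dark_jaw: dark steel jaw of the same size, in the other lane, likewise against the low stop; same axes
- nest: fixed green block 122 (x) x 72 (y) x 42 mm high, origin under its centre, x roughly to the robot's left. Pocket 94 x 48 mm; the jaw has 2 mm play all round, its top 1 mm below the nest's top. Side walls stand to 42 mm, both end walls only to 18 mm, so the ends are open for pressing. The black floor rocks; a hidden packer blocks it from sinking at one end, either one
- end_a (a point): point on the jaw's top, 6 mm in from its end at the nest's +x end: press here to try this end. An end that yields sinks 14 mm against 4 to 5 N of friction to a hard stop; a blocked end stops within 2 mm. The other end then rises, its top edge 14 mm above the nest's top, to be pinched across its 44 mm width with the fingertips just above the side walls
- end_b (a point): the same at the nest's -x end
- rocker (a joint): angle of the rocking floor: 0 = level (start), +0.36 = fully tipped with the nest's +x end up, -0.36 = fully tipped with the -x end up. Axis: the nest's y through the jaw's centre, 32 mm above the bench. Friction holds it where it is left (it springs back about 0.01 from the stop)
- rack: fixed blue rack, 240 (x) x 145 (y) mm, 140 high, origin under its centre. Two lanes 72 mm apart, slope 0.42 rad, rising along +x (away from the robot), 250 mm long, slick: jaws slide down freely. An 18 mm stop closes the low end. Lower 140 mm: side rails 48 mm apart, 14 mm high; upper 110 mm (loading end): rails 6 mm high, flaring from 48 to 56 mm apart
- left_stop (a point): left lane (left as seen from the robot, rack +y), on the lane's centre line on the sliding surface, at the low stop's face
- left_load (a point): left lane (left as seen from the robot, rack +y), on the lane's centre line on the sliding surface, 200 mm up the slope from the stop: lay the jaw's middle here (within about 20 mm)
- right_stop (a point): right lane (right as seen from the robot, rack -y), on the lane's centre line on the sliding surface, at the low stop's face
- right_load (a point): right lane (right as seen from the robot, rack -y), on the lane's centre line on the sliding surface, 200 mm up the slope from the stop: lay the jaw's middle here (within about 20 mm)
- grease_tin: flat grease tin with blue lid, 70 mm across, 31 mm high, bystander; origin under its centre
- plug_gauge: plug gauge with red collar, 108 mm long, 39 mm thick, lying, bystander; origin under its centre
- ring_5: loose zinc-plated ring with an ear, 62 mm across, 9 mm thick, bystander; origin under its centre
Things that resemble listed ones, but are neither listed nor needed, are in the scene too. What is shaped like the new_jaw but turquoise is not meant.

How it is judged:
By the outcome, as a careful person would: the job done as asked, in the order asked, and still so for the second after the job is handed in, with the robot touching nothing.
It also fails if it takes over 51 s, if anything falls off the work surface, if the arm or the gripper's body presses on something with over 40 N, if the wrist force passes 120 N, or if a joint passes its speed limit or range.

ROBOT

A 6-joint arm with a two-finger parallel gripper is mounted at the origin on a cart in front of the work surface, level with it; the furniture and walls round the work are solid. World frame = base frame: x ahead of the robot, y to its left, z up, the work surface at z = 0. Lengths are in m, angles in rad, forces in N, time in s.
With the tool pointing down it reaches from about 0.375 to 0.975 m from the base axis. Payload 3.8 kg.
Tool frame: the origin (TCP) lies at the very end of the fingers, on their centre line; the grasp point (between the pads) lies 19 mm behind it; z points along the fingers, y is the line along which they close (so a half turn about z gives the same grasp; the last joint's range is limited). The gripper opens to 85 mm and grips with 20 to 120 N. Pads are 22 mm wide; open, the fingers measure 114 mm over their backs; the gripper's body (76 mm by 85 mm) begins 54 mm behind the grasp point. The pads swing forward as they close: fully open they stand 13 mm farther back than shut.
Start: joints at [1.087, 0.264, 1.604, -0, 1.274, -0.037], TCP at [0.292, 0.609, 0.198] pointing down, gripper open.
Joint ranges: [-2.63, 2.63], [-0.94, 2.18], [0.31, 2.57], [-1.31, 4.45], [0, 2.66], [-2.55, 2.55]. Speed limits (rad/s): [2.57, 2.57, 3.14, 3.14, 3.14, 3.14].

INTERFACE

Orientations are given as a rotation vector (axis times angle).
In Python, from workcell import read_state, read_camera, calibration, finish_job gives the robot as it stands.
- The arm moves only by the tool step_arm, never from a script. Its argument "commands" is a list of rows, each an object of numbers: "fingers": the gripper's target within -1 to 1 (shut at 1, half-way at 0, fully open at -1); "dx", "dy", "dz": the shift along the tool's x, y, z in m; "roll": the turn about the tool's z in degrees. In form: [{"fingers": .., "dx": .., "dy": .., "dz": .., "roll": ..}, ...]. A call has 1 to 8 rows; each row is the pose to reach, as a shift and turn from the pose commanded when the call began, along the tool's axes at that moment; what a row does not reach only later rows make up. A row lasts 1/8 s, in which the tool goes at most 62.5 mm and 10.7 degrees, less where a joint would pass 70% of its speed; a pose out of reach is approached as far as the arm can. A call with a gripper value outside its range is refused whole. The fingers move at their own pace and stop on an object; "squeeze" is the grip in N (left out, the last holds). Time passes only in rows, so rows that repeat a pose let the fingers close. It gives the time, the measured TCP pose, the force, the opening and the grip force at its end, in the units of the state.
- read_state(): the state, without advancing time (a new reading comes with each control period).
- read_camera(name): name is "scene" or "top" or "wrist"; returns (picture, depth): 400x640x3 uint8, blue, green, red; 400x640 float32, m along the optical axis (not along the pixel's ray), 0 where there is no reading.
- calibration(name): a dict with "intrinsics" (3x3 intrinsics, pixels), "world_to_cam" (4x4, takes a point from world to camera coordinates). Camera axes: x right, y up, looking along -z (the intrinsics and any distortion apply to the point x, -y, -z); pixel columns grow to the right and rows downward; lengths in m; the calibration is good to about 2 mm. A picture is of the moment at which its call begins: read the wrist's pose just before it. calibration takes no time and is no camera call; for the wrist camera it gives the pose at the moment of the call.
- finish_job(): hands the job in; it is judged then, once.
The state is a dict: "time": time; "q": joint angles; "joint_vel": joint speeds; "joint_torque": joint torques, N m; "tool_pos": TCP position; "tcp_rot": TCP orientation; "wrist_force": force on the tool from outside, world axes, zero at the start; "torque": the same for the moment, N m; "width": opening from 0.0 (shut) to 1.0 (fully open); "grip_force": force on a finger pad.
Only numpy, scipy, OpenCV 4.12 (cv2) and the standard library are available. Lean on these libraries where they do the work, as an engineer would, in place of code of your own. Each camera call takes 0.05 s, during which the arm holds its last target. There are 200 camera calls.

## Working session

There is one attempt and no reset: what is moved stays moved. The work goes in short steps, Python scripts to look and compute and a tool call to move; the robot and the scene stay as the last step left them, time stands still between calls to the robot, and variables do not carry over. Pictures are saved under pics/ and viewed, at most 10 in all, crops included, and the job is handed in when it is done.

Besides the shell and the picture viewer there is one more tool, called after ">>>" as name([rows], argument=value, ...), one row to a line, values as JSON. step_arm: Moves the arm, as the interface text tells. Its arguments: {"type":"object","properties":{"commands":{"type":"array","items":{"type":"object","properties":{"fingers":{"type":"number"},"dx":{"type":"number"},"dy":{"type":"number"},"dz":{"type":"number"},"roll":{"type":"number"}}}},"squeeze":{"type":"number"}},"required":["commands"]}

```bash
mkdir -p pics; cat > h.py <<'E'
import numpy as np,cv2
from workcell import read_state,read_camera,calibration,finish_job
def cam(n):
    c=calibration(n);im,d=read_camera(n);return np.ascontiguousarray(im),d,np.array(c["intrinsics"]),np.array(c["world_to_cam"]),c
def pts(d,K,T):
    v,u=np.mgrid[:d.shape[0],:d.shape[1]]
    P=np.stack([(u-K[0,2])/K[0,0]*d,-(v-K[1,2])/K[1,1]*d,-d,np.ones_like(d)],-1)
    W=P@np.linalg.inv(T).T
    W=W[...,:3];W[d==0]=np.nan
    return W
def ray(u,v,K,T,z):
    I=np.linalg.inv(T);o=I[:3,3];r=I[:3,:3]@np.array([(u-K[0,2])/K[0,0],-(v-K[1,2])/K[1,1],-1])
    return o+r*(z-o[2])/r[2]
def tool():
    s=read_state();return np.array(s["tool_pos"]),cv2.Rodrigues(np.array(s["tcp_rot"],float))[0],s
E
python3 - <<'E'
from h import *
for n in("top","scene"):
    im,d,K,T,c=cam(n);cv2.imwrite(f"pics/{n}0.png",im);np.savez(f"{n}0.npz",im=im,d=d,K=K,T=T)
    print(n,{k:v for k,v in c.items() if k not in("world_to_cam",)},np.linalg.inv(T)[:3,3],(d>0).mean())
p,R,s=tool();print(p,R.round(3),s)
E
```

```text
top {'intrinsics': array([[414.80694531,   0.        , 320.67832818],
       [  0.        , 414.80694531, 201.99003117],
       [  0.        ,   0.        ,   1.        ]])} [ 0.31941469 -0.01699783  1.41280392] 0.9960546875
scene {'intrinsics': array([[470.37704569,   0.        , 320.77659138],
       [  0.        , 470.37704569, 199.80051308],
       [  0.        ,   0.        ,   1.        ]])} [-0.14326963 -0.4944368   1.11994794] 0.99603515625
[0.29131518 0.60806932 0.19676255] [[-0.902  0.432 -0.001]
 [ 0.432  0.902 -0.002]
 [ 0.    -0.002 -1.   ]] {'time': 0.1, 'q': array([ 1.08709655e+00,  2.64697381e-01,  1.60525760e+00, -2.27812278e-05,
        1.27373034e+00, -3.68817909e-02]), 'joint_vel': array([ 0.00040371, -0.00314655, -0.00415371,  0.00093391, -0.00044107,
        0.00108573]), 'joint_torque': array([ 2.33979708e-04, -5.16704929e+01, -3.68590343e+01, -1.28857055e-04,
        6.25242828e-03,  3.34122865e-05]), 'tool_pos': array([0.29131518, 0.60806932, 0.19676255]), 'tcp_rot': array([-0.69591085, -3.06301337,  0.0031847 ]), 'wrist_force': array([-0.55777941,  0.81244949,  0.47675546]), 'torque': array([-0.00638318,  0.03580149,  0.01836385]), 'grip_force': 0.0, 'width': 1.0009543598839223}
```

View pics/top0.png

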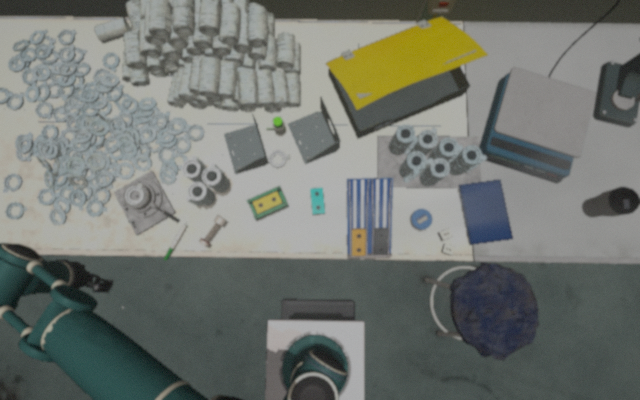

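View pics/scene0.png

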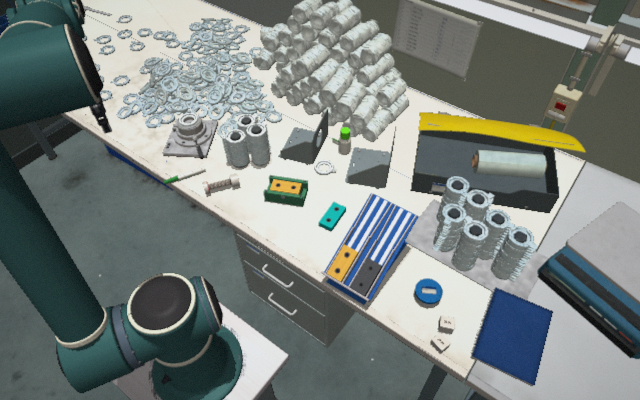

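The top view shows the nest at (268,204) holding a brass jaw. The rack is at (370,217), with the brass jaw low in its left lane at (359,243) and the dark jaw in the right lane at (381,241).

Brass candidates are the nest jaw (268,204) and the rack jaw (359,243). The block at (318,201) is turquoise, so it isn't meant. The new_jaw is the one in the green nest.

```bash
python3 - <<'E'
from h import *
for n,box in(("top",(235,175,405,265)),("scene",(250,165,430,310))):
    z=np.load(n+"0.npz");im,d,K,T=z["im"],z["d"],z["K"],z["T"];W=pts(d,K,T);h=cv2.cvtColor(im,cv2.COLOR_BGR2HSV)
    br=cv2.inRange(h,(12,120,100),(28,255,255));gr=cv2.inRange(h,(40,70,20),(85,255,255));bl=cv2.inRange(h,(105,90,40),(125,255,255))
    for nm,m in(("brass",br),("green",gr),("blue",bl)):
        k,l,st,ce=cv2.connectedComponentsWithStats(m)
        for i in range(1,k):
            if st[i,4]<60: continue
            u,v=ce[i]
            if not(box[0]<u<box[2] and box[1]<v<box[3]) : continue
            P=W[l==i];P=P[np.isfinite(P[:,0])]
            q=P[P[:,2]>np.percentile(P[:,2],60)] if nm=="green" else P
            r=cv2.minAreaRect((q[:,:2]*1000).astype(np.float32))
            print(n,nm,ce[i].round(1),st[i,4],"med",np.median(P,0).round(4),"z",np.percentile(P[:,2],[5,95]).round(3),"rect",np.round(r[0],1),np.round(r[1],1),round(r[2],1))
z=np.load("top0.npz");cv2.imwrite("pics/crop.png",cv2.resize(z["im"][175:265,235:435],None,fx=4,fy=4,interpolation=cv2.INTER_CUBIC))
E
```

```text
top brass [267.4 199.3] 123 med [0.5438 0.168  0.0399] z [0.035 0.045] rect [539.2 171.2] [34.9 81.8] 24.5
top brass [358.4 241.7] 243 med [ 0.4074 -0.1337  0.0698] z [0.051 0.084] rect [ 405.7 -134. ] [76.  36.5] 2.1
top blue [369.4 236. ] 68 med [ 0.427  -0.1709  0.0545] z [0.034 0.074] rect [ 428.  -169.3] [104.2   7.3] 2.4
scene brass [285.6 186.2] 319 med [0.5344 0.1674 0.0393] z [0.035 0.043] rect [535.9 168.5] [50.8 90.1] 25.2
scene brass [342.1 262.9] 536 med [ 0.4004 -0.1384  0.0662] z [0.05  0.084] rect [ 402.3 -136.6] [83.8 44.2] 2.6
scene green [286.5 193.2] 594 med [0.5174 0.1489 0.0282] z [0.002 0.043] rect [534.6 166.7] [ 74.  117.9] 25.2
scene blue [361.7 217.3] 151 med [ 0.5348 -0.1102  0.1045] z [0.074 0.13 ] rect [ 525.7 -110.6] [144.3  10.2] 3.4
scene blue [367.2 223.4] 248 med [ 0.5239 -0.1317  0.1007] z [0.073 0.13 ] rect [ 526.3 -131.4] [145.1  13.9] 2.2
scene blue [379.8 217. ] 84 med [ 0.5559 -0.1517  0.1131] z [0.092 0.132] rect [ 549.4 -152.8] [96.9  9.1] 0.9
scene blue [367.5 247.5] 393 med [ 0.4716 -0.1676  0.0768] z [0.035 0.124] rect [ 481.8 -168.3] [234.   17.6] 2.5
scene blue [384.5 230.1] 167 med [ 0.5365 -0.1819  0.1048] z [0.072 0.13 ] rect [ 522.3 -182.2] [155.4  10.5] 3.1
scene blue [390.5 236. ] 273 med [ 0.5258 -0.2041  0.0989] z [0.071 0.129] rect [ 522.6 -204. ] [158.8  13.1] 1.8
scene blue [400.7 234.2] 116 med [ 0.5485 -0.2242  0.1103] z [0.074 0.132] rect [ 527.4 -225.5] [148.6   9.6] 1.3
scene blue [391.6 260.1] 377 med [ 0.4911 -0.2368  0.0635] z [0.001 0.123] rect [ 487.  -232.2] [231.2  19.8] 2.3
scene blue [346.2 291.2] 193 med [ 0.368  -0.1763  0.0043] z [0.001 0.008] rect [ 368.6 -173.5] [ 14.5 118.9] 1.3
```

View pics/crop.png

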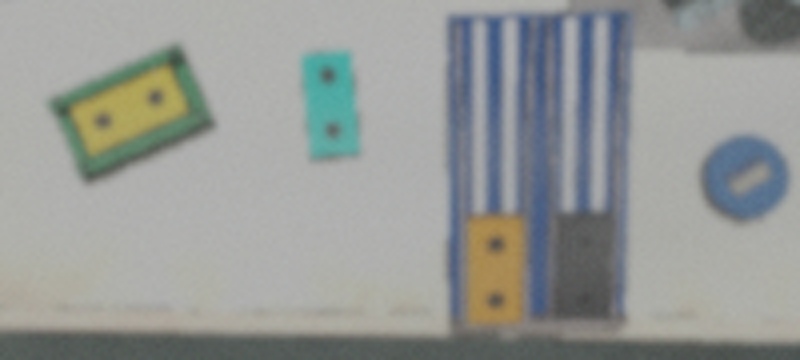

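The crop confirms the brass jaw in the green nest, with its long axis at about 115° yaw. The left lane holds the brass jaw, so that is the target lane. I'll move above the nest now.

>>> step_arm([
  {"dx": -0.05, "dy": -0.035, "roll": 5, "fingers": 1},
  {"dx": -0.1, "dy": -0.07, "roll": 10, "fingers": 1},
  {"dx": -0.15, "dy": -0.105, "roll": 15, "fingers": 1},
  {"dx": -0.2, "dy": -0.14, "roll": 20, "fingers": 1},
  {"dx": -0.25, "dy": -0.175, "roll": 25, "fingers": 1},
  {"dx": -0.3, "dy": -0.21, "roll": 30, "fingers": 1},
  {"dx": -0.355, "dy": -0.25, "roll": 35, "fingers": 1},
  {"dx": -0.411, "dy": -0.291, "roll": 39.2, "fingers": 1},
])

```text
invalid input
```

>>> step_arm([
  {"fingers": 1},
  {"fingers": 1},
])

```text
invalid input
```

```bash
cat > w.py <<'E'
from h import *
import sys
def look(name,show=True):
    p,R,s=tool();im,d,K,T,c=cam("wrist");np.savez(name+".npz",im=im,d=d,K=K,T=T)
    cv2.imwrite(f"pics/{name}.png",im)
    print("t",s["time"],"tcp",p.round(4),"yaw y",np.degrees(np.arctan2(R[1,1],R[0,1])).round(2),"z",R[:,2].round(3),"F",np.round(s["wrist_force"],1),"w",round(s["width"],3),"q6",s["q"][5].round(2))
    return im,d,K,T,p,R
E
python3 - <<'E'
from w import *
im,d,K,T,p,R=look("w1")
W=pts(d,K,T);h=cv2.cvtColor(im,cv2.COLOR_BGR2HSV)
print("cam",np.linalg.inv(T)[:3,3].round(3))
for nm,lo,hi in(("brass",(12,100,80),(28,255,255)),("green",(40,70,20),(85,255,255))):
    m=cv2.inRange(h,lo,hi);m=cv2.morphologyEx(m,cv2.MORPH_OPEN,np.ones((3,3)))
    k,l,st,ce=cv2.connectedComponentsWithStats(m)
    for i in range(1,k):
        if st[i,4]<300: continue
        P=W[l==i];P=P[np.isfinite(P[:,0])]
        q=P[P[:,2]>0.036] if nm=="green" else P
        r=cv2.minAreaRect((q[:,:2]*1000).astype(np.float32)) if len(q) else 0
        print(nm,ce[i],st[i],np.median(P,0).round(4),r,np.percentile(P[:,2],[5,50,95]))
E
```

```text
t 0.1 tcp [0.2913 0.6081 0.1968] yaw y 64.4 z [-0.001 -0.002 -1.   ] F [-0.6  0.8  0.5] w 1.001 q6 -0.04
cam [0.23  0.638 0.373]
green [264.8611898  257.97733711] [260 240  11  37 353] [0.359  0.5018 0.015 ] 0 [0.01122062 0.01502127 0.01692071]
```

View pics/w1.png

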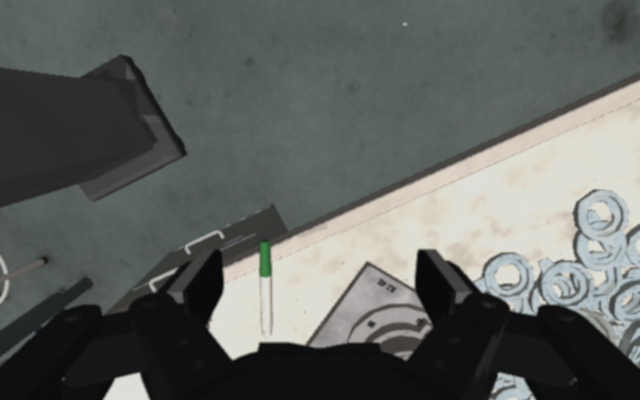

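The wrist view at (265,257) shows only a marker pen and the bench edge, because both move calls were refused and the arm hasn't moved. I'll send full rows.

>>> step_arm([
  {"fingers": 1, "dx": -0.05, "dy": -0.035, "dz": 0, "roll": 5},
  {"fingers": 1, "dx": -0.1, "dy": -0.07, "dz": 0, "roll": 10},
  {"fingers": 1, "dx": -0.15, "dy": -0.105, "dz": 0, "roll": 15},
  {"fingers": 1, "dx": -0.2, "dy": -0.14, "dz": 0, "roll": 20},
  {"fingers": 1, "dx": -0.25, "dy": -0.175, "dz": 0, "roll": 25},
  {"fingers": 1, "dx": -0.3, "dy": -0.21, "dz": 0, "roll": 30},
  {"fingers": 1, "dx": -0.355, "dy": -0.25, "dz": 0, "roll": 35},
  {"fingers": 1, "dx": -0.411, "dy": -0.291, "dz": 0, "roll": 39.2},
], squeeze=60)

```text
time: 1.15
tool_pos: [0.5312, 0.1777, 0.1979]
tcp_rot: [-1.687, -2.65, -0.0]
wrist_force: [0.0, -0.1, 0.1]
width: 0.006
grip_force: 0.0
```

>>> step_arm([
  {"fingers": 1, "dx": 0, "dy": 0, "dz": 0, "roll": 0},
  {"fingers": 1, "dx": 0, "dy": 0, "dz": 0, "roll": 0},
], squeeze=60)

```text
time: 1.4
tool_pos: [0.5304, 0.1796, 0.1976]
tcp_rot: [-1.684, -2.651, 0.0]
wrist_force: [-0.2, 0.8, -0.1]
width: -0.002
grip_force: 0.0
```

```bash
cat > nest.py <<'E'
from w import *
im,d,K,T,p,R=look(sys.argv[1])
W=pts(d,K,T);h=cv2.cvtColor(im,cv2.COLOR_BGR2HSV)
print("cam",np.linalg.inv(T)[:3,3].round(3))
for nm,lo,hi in(("brass",(12,100,80),(28,255,255)),("green",(40,70,20),(85,255,255))):
    m=cv2.inRange(h,lo,hi);m=cv2.morphologyEx(m,cv2.MORPH_OPEN,np.ones((3,3)))
    k,l,st,ce=cv2.connectedComponentsWithStats(m)
    for i in range(1,k):
        if st[i,4]<300: continue
        P=W[l==i];P=P[np.isfinite(P[:,0])]
        q=P[P[:,2]>0.036] if nm=="green" else P
        r=cv2.minAreaRect((q[:,:2]*1000).astype(np.float32)) if len(q) else 0
        print(nm,ce[i].round(),st[i],np.median(P,0).round(4),r,np.percentile(P[:,2],[5,50,95]).round(4))
E
python3 nest.py w2
```

```text
t 1.4 tcp [0.5304 0.1796 0.1976] yaw y 25.15 z [-0.001  0.    -1.   ] F [-0.2  0.8 -0.1] w -0.002 q6 -0.16
cam [0.501 0.241 0.374]
brass [321. 185.] [ 300  144   43   83 3093] [0.5362 0.1716 0.0417] ((539.366943359375, 166.4500732421875), (44.849273681640625, 98.1563491821289), 25.301250457763672) [0.0403 0.0417 0.0429]
green [320. 173.] [ 287  129   68  105 2851] [0.5269 0.1869 0.0421] ((534.6902465820312, 173.32069396972656), (69.06816101074219, 113.22086334228516), 25.261125564575195) [0.0046 0.0421 0.0437]
green [535. 325.] [ 512  305   46   42 1290] [0.7959 0.141  0.0898] ((722.0358276367188, 159.41355895996094), (31.967796325683594, 319.1379089355469), 75.84719848632812) [0.0659 0.0898 0.0922]
```

View pics/w2.png

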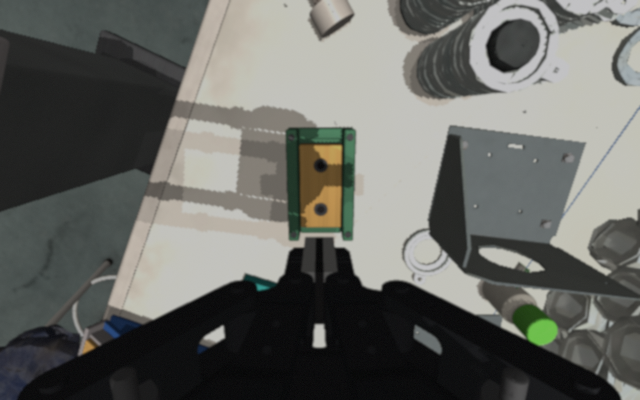

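The wrist view shows the nest squared up in the image: green cols 287–355, rows 128–239. The jaw holes are at (320,166) and (320,209), and the shut fingers are just below at (320,245). Next I'll cast rays for the jaw centre, both ends and the hole positions.

```bash
python3 - <<'E'
from h import *
z=np.load("w2.npz");im,d,K,T=z["im"],z["d"],z["K"],z["T"]
g=im[140:238,300:344].max(2)
m=(g<70).astype(np.uint8);k,l,st,ce=cv2.connectedComponentsWithStats(m)
H=[ray(ce[i][0]+300,ce[i][1]+140,K,T,.041) for i in range(1,k) if 40<st[i,4]<200]
for i in range(1,k):
    if st[i,4]>20: print(st[i],ce[i]+[300,140])
for u,v in((287,128),(355,128),(287,239),(355,239)): print("nest",ray(u,v,K,T,.042)[:2].round(4))
for u,v in((299.5,143.5),(343,143.5),(299.5,230),(343,230)): print("jaw",ray(u,v,K,T,.041)[:2].round(4))
print(np.round(H,4),np.mean(H,0))
E
```

```text
[  0   0  44  92 270] [331.6962963  168.04074074]
[ 14  19  14  13 140] [319.90714286 165.35714286]
[16 65 10 10 79] [320.49367089 209.06329114]
nest [0.4797 0.211 ]
nest [0.542  0.2403]
nest [0.5281 0.1004]
nest [0.5966 0.1326]
jaw [0.4975 0.2021]
jaw [0.538  0.2211]
jaw [0.5364 0.1157]
jaw [0.58   0.1362]
[[0.5261 0.1906 0.041 ]
 [0.5471 0.1475 0.041 ]] [0.53662055 0.16902877 0.041     ]
```

>>> step_arm([
  {"fingers": 1, "dx": 0.0267, "dy": 0.0013, "dz": 0.04, "roll": 0},
  {"fingers": 1, "dx": 0.0267, "dy": 0.0013, "dz": 0.09, "roll": 0},
  {"fingers": 1, "dx": 0.0267, "dy": 0.0013, "dz": 0.13, "roll": 0},
  {"fingers": 1, "dx": 0.0267, "dy": 0.0013, "dz": 0.15, "roll": 0},
  {"fingers": 1, "dx": 0.0267, "dy": 0.0013, "dz": 0.15, "roll": 0},
  {"fingers": 1, "dx": 0.0267, "dy": 0.0013, "dz": 0.15, "roll": 0},
], squeeze=60)

```text
time: 2.2
tool_pos: [0.5209, 0.2057, 0.0491]
tcp_rot: [1.68, 2.653, 0.002]
wrist_force: [0.3, 0.5, 0.1]
width: -0.001
grip_force: 0.0
```

>>> step_arm([
  {"fingers": 1, "dx": 0, "dy": 0, "dz": 0.002, "roll": 0},
  {"fingers": 1, "dx": 0, "dy": 0, "dz": 0.004, "roll": 0},
  {"fingers": 1, "dx": 0, "dy": 0, "dz": 0.004, "roll": 0},
], squeeze=60)

```text
time: 2.58
tool_pos: [0.5207, 0.2043, 0.0443]
tcp_rot: [1.683, 2.652, 0.001]
wrist_force: [0.3, 0.4, -0.2]
width: -0.003
grip_force: 0.0
```

>>> step_arm([
  {"fingers": 1, "dx": 0, "dy": 0, "dz": 0.0015, "roll": 0},
  {"fingers": 1, "dx": 0, "dy": 0, "dz": 0.003, "roll": 0},
  {"fingers": 1, "dx": 0, "dy": 0, "dz": 0.003, "roll": 0},
], squeeze=60)

```text
time: 2.95
tool_pos: [0.5203, 0.2042, 0.0407]
tcp_rot: [-1.683, -2.652, 0.001]
wrist_force: [-1.1, -0.1, -0.3]
width: 0.002
grip_force: 0.0
```

>>> step_arm([
  {"fingers": 1, "dx": 0, "dy": 0, "dz": 0.001, "roll": 0},
  {"fingers": 1, "dx": 0, "dy": 0, "dz": 0.002, "roll": 0},
  {"fingers": 1, "dx": 0, "dy": 0, "dz": 0.002, "roll": 0},
], squeeze=60)

```text
time: 3.32
tool_pos: [0.5204, 0.2043, 0.0388]
tcp_rot: [-1.683, -2.652, 0.0]
wrist_force: [-0.6, -0.5, -0.1]
width: 0.0
grip_force: 0.0
```

>>> step_arm([
  {"fingers": 1, "dx": 0, "dy": 0, "dz": 0.001, "roll": 0},
  {"fingers": 1, "dx": 0, "dy": 0, "dz": 0.002, "roll": 0},
  {"fingers": 1, "dx": 0, "dy": 0, "dz": 0.002, "roll": 0},
], squeeze=60)

```text
time: 3.7
tool_pos: [0.5204, 0.2043, 0.0368]
tcp_rot: [-1.683, -2.652, 0.0]
wrist_force: [0.4, 0.5, 0.4]
width: 0.001
grip_force: 0.0
```

>>> step_arm([
  {"fingers": 1, "dx": 0, "dy": 0, "dz": 0.001, "roll": 0},
  {"fingers": 1, "dx": 0, "dy": 0, "dz": 0.001, "roll": 0},
], squeeze=60)

```text
time: 3.95
tool_pos: [0.5204, 0.2043, 0.0359]
tcp_rot: [-1.683, -2.652, 0.0]
wrist_force: [-0.6, -0.5, 0.0]
width: -0.003
grip_force: 0.0
```

```bash
python3 nest.py w3; python3 - <<'E'
from h import *
im=cv2.imread("pics/w3.png");s=cam("scene")[0][150:230,230:340]
a=cv2.resize(im[:,160:480],None,fx=1.25,fy=1.25);b=cv2.resize(s,(400,500*80*4//(110*4)))
b=cv2.copyMakeBorder(b,0,500-b.shape[0],0,0,cv2.BORDER_CONSTANT)
cv2.imwrite("pics/w3c.png",np.hstack([a,b]))
E
```

```text
t 3.95 tcp [0.5204 0.2043 0.0359] yaw y 25.2 z [-0. -0. -1.] F [-0.6 -0.5  0. ] w -0.003 q6 -0.11
cam [0.491 0.265 0.213]
brass [319. 236.] [ 282  223   75   47 1561] [0.5198 0.2038 0.0417] ((525.96435546875, 194.52548217773438), (44.57210159301758, 36.619781494140625), 26.862751007080078) [0.0407 0.0417 0.0428]
green [318. 222.] [ 256  181  127  110 6650] [0.5136 0.2108 0.0406] ((522.5939331054688, 198.62588500976562), (70.38127899169922, 58.02299499511719), 25.172765731811523) [0.004  0.0406 0.0435]
```

View pics/w3c.png

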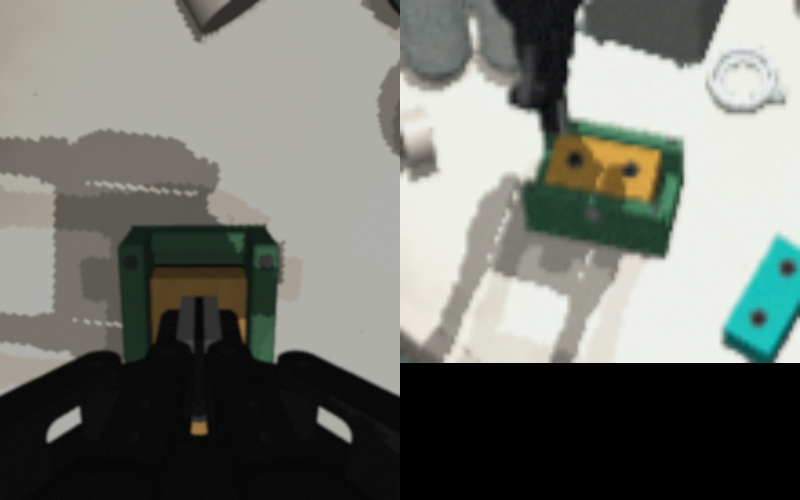

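The wrist crop shows the jaw's end edge at row 268 with the fingertip over it at (198,297), and the jaw still level. I'll check the real tip height from depth.

```bash
python3 - <<'E'
from h import *
z=np.load("w3.npz");W=pts(z["d"],z["K"],z["T"])
for v in range(205,256,3): print(v,W[v,313].round(4),W[v,318].round(4),W[v,300].round(4))
E
```

```text
205 [0.5143 0.2073 0.0034] [0.5172 0.2092 0.0048] [0.5063 0.2037 0.0039]
208 [0.5152 0.2055 0.0036] [0.5183 0.2069 0.0035] [0.5071 0.202  0.0047]
211 [0.514  0.2087 0.0212] [0.5167 0.2103 0.022 ] [0.5067 0.2049 0.0199]
214 [0.5141 0.2087 0.0269] [0.517  0.2098 0.0262] [0.507  0.2052 0.0265]
217 [0.5142 0.2086 0.0323] [0.5169 0.21   0.0325] [0.5073 0.2051 0.0314]
220 [0.5142 0.2088 0.0381] [0.5169 0.2099 0.0378] [0.5076 0.2052 0.0368]
223 [0.5144 0.2087 0.0425] [0.5171 0.2095 0.0415] [0.5079 0.2052 0.0417]
226 [0.5153 0.2067 0.0415] [0.5178 0.2081 0.0422] [0.5087 0.2033 0.0409]
229 [0.5161 0.2051 0.0415] [0.5185 0.2066 0.0425] [0.5093 0.2021 0.042 ]
232 [0.5168 0.2036 0.0421] [0.5193 0.2048 0.042 ] [0.5102 0.2002 0.0413]
235 [0.5176 0.2018 0.0417] [0.5202 0.203  0.0417] [0.5109 0.1986 0.0416]
238 [0.5128 0.2135 0.0766] [0.515  0.2142 0.076 ] [0.5116 0.1971 0.0419]
241 [0.513  0.2132 0.0794] [0.515  0.2141 0.0791] [0.5123 0.1955 0.0422]
244 [0.5131 0.2131 0.0823] [0.5149 0.2143 0.0831] [0.5131 0.1937 0.0419]
247 [0.5129 0.2137 0.087 ] [0.5151 0.2139 0.0851] [0.5093 0.207  0.0767]
250 [0.5132 0.2131 0.0885] [0.5151 0.2141 0.0886] [0.5092 0.2077 0.0813]
253 [0.513  0.2136 0.0926] [0.515  0.2142 0.0917] [0.5096 0.2071 0.083 ]
```

```bash
python3 - <<'E'
from h import *
im,d,K,T,c=cam("scene");W=pts(d,K,T)
sub=W.reshape(-1,3);g=im.max(2).ravel()
a=np.array([.5204,.2043]);nx=np.array([-.4258,.9048]);ny=np.array([-.9048,-.4258])
r=sub[:,:2]-a;m=(abs(r@nx)<.03)&(abs(r@ny)<.03)&(sub[:,2]>.045)&(sub[:,2]<.2)
o=np.argsort(sub[:,2][m]);i=np.where(m)[0][o]
for k in i[:60:3]: print(k%640,k//640,(r[k]@nx).round(4),(r[k]@ny).round(4),sub[k,2].round(4),im.reshape(-1,3)[k])
E
```

```text
272 188 -0.0031 0.0234 0.0458 [ 37  87 117]
275 178 -0.0092 0.0033 0.0703 [72 76 71]
272 179 -0.0029 0.0125 0.0745 [39 44 33]
274 178 -0.0084 0.0093 0.0767 [84 85 83]
270 177 0.0034 0.0104 0.0798 [23 22 23]
273 177 -0.0057 0.0095 0.0808 [42 42 39]
268 177 0.0088 0.0127 0.0812 [143 151 148]
274 176 -0.0089 0.0084 0.0846 [82 83 82]
268 176 0.0082 0.013 0.0861 [139 145 143]
275 174 -0.0109 0.0032 0.0883 [64 67 66]
273 175 -0.0066 0.0096 0.0899 [48 46 44]
269 175 0.0048 0.0125 0.0905 [30 27 29]
274 174 -0.009 0.0066 0.0916 [78 78 79]
268 175 0.0065 0.016 0.094 [104 108 106]
273 173 -0.0066 0.0073 0.0962 [62 62 62]
275 171 -0.0104 -0.0012 0.0967 [66 68 68]
275 169 -0.0109 -0.002 0.1046 [127 130 129]
274 170 -0.0115 0.0089 0.1119 [20 21 23]
267 174 0.0036 0.0298 0.1138 [111 117 115]
272 170 -0.0069 0.013 0.1153 [27 25 22]
```

Both views put the real fingertip at about z 0.073 while the TCP reads 0.036, so the tip sits about 37 mm higher than reported. I'll rely on touch and go down carefully.

>>> step_arm([
  {"fingers": 1, "dx": 0, "dy": 0, "dz": 0.01, "roll": 0},
  {"fingers": 1, "dx": 0, "dy": 0, "dz": 0.02, "roll": 0},
  {"fingers": 1, "dx": 0, "dy": 0, "dz": 0.025, "roll": 0},
  {"fingers": 1, "dx": 0, "dy": 0, "dz": 0.025, "roll": 0},
], squeeze=60)

```text
time: 4.6
tool_pos: [0.5197, 0.2041, 0.0099]
tcp_rot: [-1.683, -2.651, 0.002]
wrist_force: [-0.3, 0.3, 0.5]
width: -0.001
grip_force: 0.0
```

>>> step_arm([
  {"fingers": 1, "dx": 0, "dy": 0, "dz": 0.002, "roll": 0},
  {"fingers": 1, "dx": 0, "dy": 0, "dz": 0.003, "roll": 0},
  {"fingers": 1, "dx": 0, "dy": 0, "dz": 0.003, "roll": 0},
], squeeze=60)

```text
time: 4.97
tool_pos: [0.5206, 0.2044, 0.0081]
tcp_rot: [1.683, 2.652, 0.0]
wrist_force: [-0.5, -1.3, -0.1]
width: -0.003
grip_force: 0.0
```

>>> step_arm([
  {"fingers": 1, "dx": 0, "dy": 0, "dz": 0.001, "roll": 0},
  {"fingers": 1, "dx": 0, "dy": 0, "dz": 0.002, "roll": 0},
  {"fingers": 1, "dx": 0, "dy": 0, "dz": 0.002, "roll": 0},
], squeeze=60)

```text
time: 5.35
tool_pos: [0.5208, 0.2047, 0.007]
tcp_rot: [1.683, 2.652, 0.001]
wrist_force: [-2.7, 0.1, 7.0]
width: 0.002
grip_force: 3.5
```

>>> step_arm([
  {"fingers": 1, "dx": 0, "dy": 0, "dz": 0.001, "roll": 0},
  {"fingers": 1, "dx": 0, "dy": 0, "dz": 0.0015, "roll": 0},
  {"fingers": 1, "dx": 0, "dy": 0, "dz": 0.0015, "roll": 0},
], squeeze=60)

```text
time: 5.72
tool_pos: [0.5208, 0.2047, 0.0069]
tcp_rot: [1.683, 2.652, 0.001]
wrist_force: [-5.5, -1.1, 16.4]
width: 0.0
grip_force: 7.8
```

End a doesn't yield: the force rises to 16 N with no sinking. I'll try end b.

>>> step_arm([
  {"fingers": 1, "dx": 0, "dy": 0, "dz": -0.015, "roll": 0},
  {"fingers": 1, "dx": -0.02, "dy": 0, "dz": -0.022, "roll": 0},
  {"fingers": 1, "dx": -0.06, "dy": 0, "dz": -0.022, "roll": 0},
  {"fingers": 1, "dx": -0.078, "dy": 0, "dz": -0.02, "roll": 0},
  {"fingers": 1, "dx": -0.078, "dy": 0, "dz": -0.012, "roll": 0},
  {"fingers": 1, "dx": -0.078, "dy": 0, "dz": -0.006, "roll": 0},
  {"fingers": 1, "dx": -0.078, "dy": 0, "dz": -0.006, "roll": 0},
], squeeze=60)

```text
time: 6.6
tool_pos: [0.5524, 0.1343, 0.0093]
tcp_rot: [-1.681, -2.652, 0.002]
wrist_force: [-0.1, 0.1, 0.4]
width: 0.004
grip_force: 0.0
```

>>> step_arm([
  {"fingers": 1, "dx": 0, "dy": 0, "dz": 0.002, "roll": 0},
  {"fingers": 1, "dx": 0, "dy": 0, "dz": 0.004, "roll": 0},
  {"fingers": 1, "dx": 0, "dy": 0, "dz": 0.006, "roll": 0},
  {"fingers": 1, "dx": 0, "dy": 0, "dz": 0.006, "roll": 0},
], squeeze=60)

```text
time: 7.1
tool_pos: [0.5538, 0.1338, 0.0048]
tcp_rot: [1.683, 2.653, -0.0]
wrist_force: [-1.6, -1.0, 3.9]
width: -0.003
grip_force: 1.9
```

End b yields at about 4 N. I'll keep pressing to the stop.

>>> step_arm([
  {"fingers": 1, "dx": 0, "dy": 0, "dz": 0.0015, "roll": 0},
  {"fingers": 1, "dx": 0, "dy": 0, "dz": 0.003, "roll": 0},
  {"fingers": 1, "dx": 0, "dy": 0, "dz": 0.0045, "roll": 0},
  {"fingers": 1, "dx": 0, "dy": 0, "dz": 0.006, "roll": 0},
  {"fingers": 1, "dx": 0, "dy": 0, "dz": 0.006, "roll": 0},
], squeeze=60)

```text
time: 7.72
tool_pos: [0.5541, 0.1333, -0.0013]
tcp_rot: [1.683, 2.652, -0.0]
wrist_force: [0.5, -3.1, 3.4]
width: 0.001
grip_force: 2.3
```

>>> step_arm([
  {"fingers": 1, "dx": 0, "dy": 0, "dz": 0.0015, "roll": 0},
  {"fingers": 1, "dx": 0, "dy": 0, "dz": 0.003, "roll": 0},
  {"fingers": 1, "dx": 0, "dy": 0, "dz": 0.003, "roll": 0},
], squeeze=60)

```text
time: 8.1
tool_pos: [0.5541, 0.1335, -0.0041]
tcp_rot: [1.683, 2.652, -0.0]
wrist_force: [-0.6, -4.8, 8.2]
width: 0.003
grip_force: 4.1
```

>>> step_arm([
  {"fingers": 1, "dx": 0, "dy": 0, "dz": 0.001, "roll": 0},
  {"fingers": 1, "dx": 0, "dy": 0, "dz": 0.002, "roll": 0},
  {"fingers": 1, "dx": 0, "dy": 0, "dz": 0.002, "roll": 0},
], squeeze=60)

```text
time: 8.48
tool_pos: [0.5542, 0.1335, -0.0045]
tcp_rot: [1.683, 2.652, -0.0]
wrist_force: [-5.7, -6.0, 17.3]
width: 0.003
grip_force: 8.8
```

```bash
cat > tilt.py <<'E'
from h import *
im,d,K,T,c=cam("scene");W=pts(d,K,T).reshape(-1,3);h=cv2.cvtColor(im,cv2.COLOR_BGR2HSV)
m=cv2.inRange(h,(12,120,80),(28,255,255)).ravel()>0
C=np.array([.5368,.169]);nx=np.array([-.4258,.9048]);ny=np.array([-.9048,-.4258])
r=W[:,:2]-C;m&=(abs(r@nx)<.06)&(abs(r@ny)<.03)&(W[:,2]>.02)
a=r[m]@nx;z=W[m,2]
for lo in range(-50,60,10):
    q=(a>lo/1e3)&(a<(lo+10)/1e3)
    if q.sum()>3: print(lo+5,q.sum(),np.median(z[q]).round(4))
E
python3 tilt.py
```

```text
-45 4 0.0257
-35 7 0.0271
-25 9 0.0306
-15 20 0.0328
-5 33 0.0388
5 37 0.0419
15 41 0.0447
25 41 0.0487
35 50 0.0519
```

The slope of about 0.35 and the hard force rise show it's fully tipped with the +x end up. I'll lift, open partway and move over the high end.

>>> step_arm([
  {"fingers": 1, "dx": 0, "dy": 0, "dz": -0.025, "roll": 0},
  {"fingers": 1, "dx": 0, "dy": 0, "dz": -0.06, "roll": 0},
  {"fingers": -0.3, "dx": 0.03, "dy": 0, "dz": -0.06, "roll": 0},
  {"fingers": -0.3, "dx": 0.07, "dy": 0, "dz": -0.06, "roll": 0},
  {"fingers": -0.3, "dx": 0.07, "dy": 0, "dz": -0.06, "roll": 0},
  {"fingers": -0.3, "dx": 0.07, "dy": 0, "dz": -0.06, "roll": 0},
], squeeze=60)

```text
time: 9.28
tool_pos: [0.5237, 0.1973, 0.0529]
tcp_rot: [-1.682, -2.653, 0.0]
wrist_force: [0.8, 0.1, -0.7]
width: 0.652
grip_force: 0.0
```

```bash
python3 tilt.py | tail -3; cat > tips.py <<'E'
from w import *
im,d,K,T,p,R=look(sys.argv[1]);W=pts(d,K,T)
r=(W-p)@R
C=np.array([.5368,.169]);nx=np.array([-.4258,.9048]);ny=np.array([-.9048,-.4258]);print("nest frame",((p[:2]-C)@nx).round(4),((p[:2]-C)@ny).round(4))
for sg in(-1,1):
    m=(abs(r[...,0])<.02)&(sg*r[...,1]>.002)&(abs(r[...,1])<.07)&(r[...,2]>-.08)&(r[...,2]<-.015)
    q=r[m];zz=q[:,2]
    low=q[zz>np.percentile(zz,97)-.004]
    print(sg,len(q),"tip z",np.percentile(zz,[90,97,99.5]).round(4),"y",np.percentile(low[:,1],[2,50,98]).round(4),"x",np.percentile(low[:,0],[2,98]).round(4))
h=cv2.cvtColor(im,cv2.COLOR_BGR2HSV);b=cv2.inRange(h,(12,100,80),(28,255,255))>0
b&=(np.linalg.norm(W[...,:2]-C,axis=-1)<.07)
for a0 in(.015,.025,.033):
    a=(W[...,:2]-C)@nx;m=b&(abs(a-a0)<.003)
    if m.sum()>10: y=((W[...,:2]-C)@ny)[m];print("jaw at",a0,m.sum(),"y",np.percentile(y,[1,99]).round(4),"z",np.median(W[m][:,2]).round(4))
E
python3 tips.py w4
```

```text
15 34 0.0449
25 44 0.0488
35 40 0.0505
t 9.325 tcp [0.5239 0.1969 0.053 ] yaw y 25.2 z [-0. -0. -1.] F [ 0.5 -0.4 -0.1] w 0.647 q6 -0.12
nest frame 0.0308 -0.0002
-1 2248 tip z [-0.0465 -0.0419 -0.0387] y [-0.0383 -0.0283 -0.0281] x [-0.0097  0.0116]
1 2247 tip z [-0.0464 -0.0419 -0.0389] y [0.027  0.0273 0.0373] x [-0.0098  0.0116]
jaw at 0.015 355 y [-0.0207  0.0208] z 0.0478
jaw at 0.025 419 y [-0.0202  0.0208] z 0.0518
jaw at 0.033 604 y [-0.0201  0.0209] z 0.0547
```

View pics/w4.png

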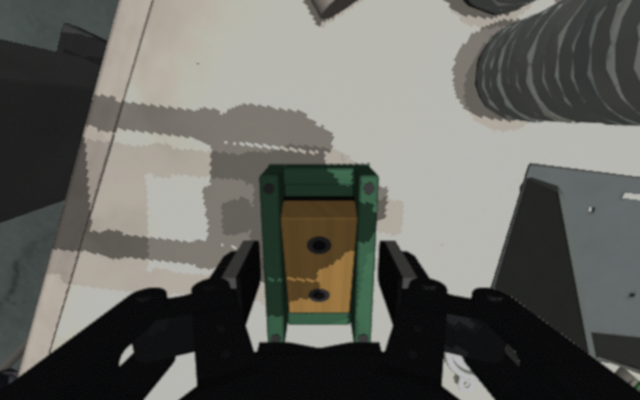

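The view shows the open fingers straddling the raised jaw: jaw cols 281–356, fingers at cols 255 and 385. I'll descend so the tips end about 3 mm above the side walls, then close.

>>> step_arm([
  {"fingers": -0.3, "dx": 0, "dy": 0, "dz": 0.02, "roll": 0},
  {"fingers": -0.3, "dx": 0, "dy": 0, "dz": 0.036, "roll": 0},
  {"fingers": -0.3, "dx": 0, "dy": 0, "dz": 0.044, "roll": 0},
  {"fingers": -0.3, "dx": 0, "dy": 0, "dz": 0.044, "roll": 0},
  {"fingers": -0.3, "dx": 0, "dy": 0, "dz": 0.044, "roll": 0},
], squeeze=70)

```text
time: 10.0
tool_pos: [0.5245, 0.1972, 0.0099]
tcp_rot: [1.683, 2.652, 0.001]
wrist_force: [-0.7, -0.3, -0.0]
width: 0.653
grip_force: 0.0
```

>>> step_arm([
  {"fingers": 0.2, "dx": 0, "dy": 0, "dz": 0, "roll": 0},
  {"fingers": 1, "dx": 0, "dy": 0, "dz": 0, "roll": 0},
  {"fingers": 1, "dx": 0, "dy": 0, "dz": 0, "roll": 0},
  {"fingers": 1, "dx": 0, "dy": 0, "dz": 0, "roll": 0},
], squeeze=70)

```text
time: 10.5
tool_pos: [0.5245, 0.1975, 0.0104]
tcp_rot: [1.683, 2.652, 0.002]
wrist_force: [-1.4, 0.0, 5.1]
width: 0.488
grip_force: 71.0
```

>>> step_arm([
  {"fingers": 1, "dx": 0, "dy": 0, "dz": -0.008, "roll": 0},
  {"fingers": 1, "dx": 0, "dy": 0, "dz": -0.02, "roll": 0},
  {"fingers": 1, "dx": 0, "dy": 0, "dz": -0.035, "roll": 0},
  {"fingers": 1, "dx": 0, "dy": 0, "dz": -0.06, "roll": 0},
  {"fingers": 1, "dx": 0, "dy": 0, "dz": -0.09, "roll": 0},
  {"fingers": 1, "dx": 0, "dy": 0, "dz": -0.13, "roll": 0},
  {"fingers": 1, "dx": 0, "dy": 0, "dz": -0.175, "roll": 0},
  {"fingers": 1, "dx": 0, "dy": 0, "dz": -0.185, "roll": 0},
], squeeze=70)

```text
time: 11.5
tool_pos: [0.5266, 0.198, 0.1993]
tcp_rot: [1.681, 2.648, 0.01]
wrist_force: [0.0, 0.4, -3.6]
width: 0.487
grip_force: 71.5
```

```bash
python3 - <<'E'
from w import *
im,d,K,T,p,R=look("w5");W=pts(d,K,T);r=(W-p)@R
h=cv2.cvtColor(im,cv2.COLOR_BGR2HSV);b=(cv2.inRange(h,(12,100,60),(28,255,255))>0)&(W[...,2]>.1)
q=r[b];print(b.sum())
for a in range(-70,40,10):
    m=(q[:,0]>a/1e3)&(q[:,0]<(a+10)/1e3)
    if m.sum()>5: print(a+5,m.sum(),"z",np.median(q[m,2]).round(4),"y",np.percentile(q[m,1],[2,98]).round(4))
im,d,K,T,c=cam("scene");cv2.imwrite("pics/s5.png",im)
W=pts(d,K,T);r=(W-p)@R;h=cv2.cvtColor(im,cv2.COLOR_BGR2HSV);b=(cv2.inRange(h,(12,100,60),(28,255,255))>0)&(W[...,2]>.1)&(np.linalg.norm(W-p,axis=-1)<.15)
q=r[b];print("scene",b.sum(),q.min(0),q.max(0))
if len(q): print(np.polyfit(q[:,0],q[:,2],1))
E
```

```text
t 11.5 tcp [0.5266 0.198  0.1993] yaw y 25.2 z [ 0.008  0.003 -1.   ] F [ 0.   0.4 -3.6] w 0.487 q6 -0.12
9428
-65 300 z -0.0185 y [-0.0205  0.0189]
-55 541 z -0.0216 y [-0.021   0.0196]
-45 850 z -0.0255 y [-0.0209  0.0196]
-35 948 z -0.0293 y [-0.0208  0.0196]
-25 1074 z -0.0332 y [-0.021   0.0197]
-15 928 z -0.0369 y [-0.021  0.02 ]
-5 1201 z -0.0413 y [-0.0205  0.0198]
5 2001 z -0.0445 y [-0.0204  0.0197]
15 1585 z -0.0368 y [-0.0204  0.0196]
scene 391 [-0.07459392 -0.02914231 -0.07859723] [0.002747   0.02074974 0.00042685]
[-0.38334324 -0.03741967]
```

>>> step_arm([
  {"fingers": 1, "dx": -0.03, "dy": -0.009, "dz": 0, "roll": 10},
  {"fingers": 1, "dx": -0.07, "dy": -0.021, "dz": 0, "roll": 20},
  {"fingers": 1, "dx": -0.115, "dy": -0.034, "dz": 0, "roll": 30},
  {"fingers": 1, "dx": -0.16, "dy": -0.048, "dz": 0, "roll": 40},
  {"fingers": 1, "dx": -0.205, "dy": -0.061, "dz": 0, "roll": 50},
  {"fingers": 1, "dx": -0.25, "dy": -0.075, "dz": 0, "roll": 60},
  {"fingers": 1, "dx": -0.29, "dy": -0.087, "dz": 0, "roll": 70},
  {"fingers": 1, "dx": -0.321, "dy": -0.096, "dz": 0, "roll": 80},
], squeeze=70)

```text
time: 12.6
tool_pos: [0.5719, -0.1356, 0.191]
tcp_rot: [-2.995, -0.939, 0.007]
wrist_force: [1.0, 0.1, -3.3]
width: 0.487
grip_force: 71.5
```

>>> step_arm([
  {"fingers": 1, "dx": 0, "dy": 0, "dz": 0, "roll": 10},
  {"fingers": 1, "dx": 0, "dy": 0, "dz": 0, "roll": 20},
  {"fingers": 1, "dx": 0, "dy": 0, "dz": 0, "roll": 30},
  {"fingers": 1, "dx": 0, "dy": 0, "dz": 0, "roll": 32.9},
  {"fingers": 1, "dx": 0, "dy": 0, "dz": 0, "roll": 32.9},
  {"fingers": 1, "dx": 0, "dy": 0, "dz": 0, "roll": 32.9},
], squeeze=70)

```text
time: 13.35
tool_pos: [0.5728, -0.1339, 0.1927]
tcp_rot: [-3.14, -0.065, 0.004]
wrist_force: [0.0, -0.3, -3.7]
width: 0.49
grip_force: 71.7
```

```bash
python3 - <<'E'
from w import *
im,d,K,T,p,R=look("w6")
im2,d2,K2,T2,c=cam("scene");np.savez("s6.npz",im=im2,d=d2,K=K2,T=T2)
cv2.imwrite("pics/both6.png",np.hstack([cv2.resize(im,(480,300)),cv2.resize(im2[150:320,230:450],(320,247))[:,:].copy() if 0 else cv2.copyMakeBorder(cv2.resize(im2[150:310,250:450],(320,256)),0,44,0,0,cv2.BORDER_CONSTANT)]))
E
```

```text
t 13.35 tcp [ 0.5728 -0.1339  0.1927] yaw y -87.65 z [-0.003  0.001 -1.   ] F [ 0.  -0.3 -3.7] w 0.49 q6 1.26
```

View pics/both6.png

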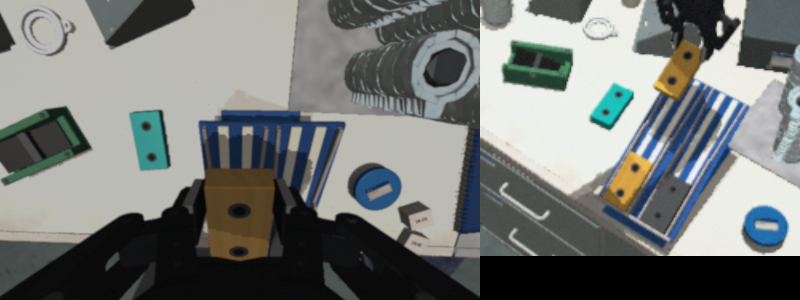

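The view shows the jaw held with its high end up-slope over the left lane; the rack's top edge is at row ~122 and the brass jaw is below in the same lane. I'll measure the lane plane, its upper end and its centre line.

```bash
python3 - <<'E'
from h import *
yaw=np.radians(2.3);ux=np.array([np.cos(yaw),np.sin(yaw)]);uy=np.array([-ux[1],ux[0]])
s=np.load("s6.npz");w=np.load("w6.npz")
for nm,z in(("scene",s),("wrist",w)):
    W=pts(z["d"],z["K"],z["T"]);im=z["im"];h=cv2.cvtColor(im,cv2.COLOR_BGR2HSV)
    white=(h[...,1]<60)&(h[...,2]>110)
    P=W.reshape(-1,3);a=P[:,:2]@ux;b=P[:,:2]@uy
    box=(a>.40)&(a<.63)&(b>-.27)&(b<-.09)&(P[:,2]>.03)&(P[:,2]<.145)
    # white stripes lie on the lane surface
    m=box&white.ravel();
    A=np.c_[a[m],b[m],np.ones(m.sum())];sol=np.zeros(3);keep=np.ones(len(A),bool)
    for _ in range(6):
        sol=np.linalg.lstsq(A[keep],P[m,2][keep],rcond=None)[0];res=P[m,2]-A@sol;keep=abs(res)<.003
    print(nm,"plane",sol.round(4),keep.sum(),"z at a=.53,b=-.155",sol@[.53,-.155,1])
    res=P[:,2]-np.c_[a,b,np.ones(len(a))]@sol
    for lo,hi in((.42,.50),(.50,.56),(.56,.62)):
        line=[]
        for bb in np.arange(-.25,-.085,.004):
            q=box&(a>lo)&(a<hi)&(b>bb)&(b<bb+.004)&(abs(res)<.03)
            line.append(f"{bb*1e3+2:.0f}:{np.median(res[q])*1e3:.1f}" if q.sum()>3 else f"{bb*1e3+2:.0f}:-")
        print(lo,hi," ".join(line))
    mm=m.copy();mm[np.where(m)[0]]=keep
    print("a max",np.percentile(a[mm],[1,50,99,99.8]).round(4))
    # white stripe centre lines
    for lo,hi in((.48,.53),(.53,.57),(.57,.61)):
        q=mm&(a>lo)&(a<hi);hist,e=np.histogram(b[q],bins=np.arange(-.24,-.09,.002));print("white",lo,[(int(round(x*1e3)),int(c)) for x,c in zip(e,hist) if c>3])
    br=(cv2.inRange(h,(12,120,80),(28,255,255)).ravel()>0)&(a>.34)&(a<.47)&(b<-.1)&(b>-.2)&(P[:,2]<.1)
    if br.sum()>50:
        r=cv2.minAreaRect((np.c_[a,b][br]*1000).astype(np.float32));print("brass",r,"z",np.polyfit(a[br],P[br,2],1),np.percentile(a[br],[1,99]),np.percentile(b[br],[2,98]))
E
```

```text
scene plane [ 0.4281 -0.0076 -0.1211] 719 z at a=.53,b=-.155 0.10700782887711632
0.42 0.5 -248:12.0 -244:-0.9 -240:-1.0 -236:0.6 -232:-0.3 -228:-0.6 -224:-2.5 -220:-1.8 -216:-0.4 -212:0.5 -208:-0.2 -204:-2.2 -200:6.8 -196:13.1 -192:-2.6 -188:-3.0 -184:-3.1 -180:4.4 -176:13.1 -172:8.3 -168:-0.5 -164:0.2 -160:-0.2 -156:-1.4 -152:-2.7 -148:-1.1 -144:0.1 -140:1.6 -136:0.7 -132:-1.1 -128:7.0 -124:13.2 -120:-2.0 -116:-3.5 -112:- -108:- -104:- -100:- -96:- -92:- -88:- -84:-
0.5 0.56 -248:0.2 -244:-2.8 -240:-0.8 -236:0.0 -232:-0.7 -228:-1.8 -224:-2.0 -220:-1.8 -216:-0.8 -212:-0.9 -208:-0.4 -204:-2.2 -200:-1.5 -196:5.7 -192:-1.5 -188:-2.5 -184:-0.7 -180:4.4 -176:-1.2 -172:-2.4 -168:0.2 -164:1.4 -160:-0.6 -156:-2.0 -152:-1.8 -148:-1.9 -144:-0.4 -140:0.5 -136:-0.8 -132:-1.0 -128:0.1 -124:6.3 -120:-1.3 -116:-2.2 -112:- -108:- -104:- -100:- -96:- -92:- -88:- -84:-
0.56 0.62 -248:-0.4 -244:-0.3 -240:1.2 -236:0.1 -232:-0.2 -228:-1.8 -224:-2.1 -220:-1.4 -216:0.2 -212:-0.2 -208:-1.2 -204:-1.6 -200:-0.2 -196:5.3 -192:2.2 -188:-1.3 -184:0.4 -180:7.2 -176:-0.4 -172:-0.4 -168:-0.4 -164:0.9 -160:1.5 -156:
[... 2019 characters left out ...]
-0.2 -132:-1.7 -128:-1.7 -124:5.5 -120:-1.3 -116:-1.9 -112:- -108:- -104:- -100:- -96:- -92:- -88:- -84:-
a max [0.4928 0.5753 0.5927 0.5931]
white 0.48 [(-240, 66), (-238, 47), (-236, 39), (-234, 22)]
white 0.53 [(-240, 97), (-238, 80), (-236, 53), (-234, 48), (-232, 12), (-220, 8), (-218, 13), (-216, 20), (-214, 19), (-212, 19), (-210, 12), (-208, 4), (-118, 25), (-116, 5)]
white 0.57 [(-240, 71), (-238, 71), (-236, 72), (-234, 69), (-232, 17), (-220, 24), (-218, 51), (-216, 70), (-214, 70), (-212, 67), (-210, 70), (-208, 19), (-172, 8), (-170, 30), (-168, 32), (-166, 36), (-164, 38), (-162, 30), (-160, 11), (-146, 46), (-144, 42), (-142, 34), (-140, 38), (-138, 33), (-136, 7), (-118, 28)]
```

The lane centre is at b=-0.153 in the rack-aligned frame, and the slope measures 0.426 against the jaw's 0.367. The jaw needs +7 mm up-slope, 3.5 mm left, then down until its upper end touches at a reading of about 0.1055.

>>> step_arm([
  {"fingers": 1, "dx": 0.007, "dy": -0.0035, "dz": 0.01, "roll": 0},
  {"fingers": 1, "dx": 0.007, "dy": -0.0035, "dz": 0.03, "roll": 0},
  {"fingers": 1, "dx": 0.007, "dy": -0.0035, "dz": 0.05, "roll": 0},
  {"fingers": 1, "dx": 0.007, "dy": -0.0035, "dz": 0.065, "roll": 0},
  {"fingers": 1, "dx": 0.007, "dy": -0.0035, "dz": 0.077, "roll": 0},
  {"fingers": 1, "dx": 0.007, "dy": -0.0035, "dz": 0.08, "roll": 0},
  {"fingers": 1, "dx": 0.007, "dy": -0.0035, "dz": 0.08, "roll": 0},
  {"fingers": 1, "dx": 0.007, "dy": -0.0035, "dz": 0.08, "roll": 0},
], squeeze=70)

```text
time: 14.45
tool_pos: [0.5813, -0.1307, 0.1155]
tcp_rot: [3.14, 0.063, 0.003]
wrist_force: [0.9, -0.4, -3.6]
width: 0.487
grip_force: 71.7
```

```bash
python3 - <<'E'
from w import *
im,d,K,T,p,R=look("w7")
yaw=np.radians(2.3);ux=np.array([np.cos(yaw),np.sin(yaw)]);uy=np.array([-ux[1],ux[0]])
W=pts(d,K,T).reshape(-1,3);h=cv2.cvtColor(im,cv2.COLOR_BGR2HSV)
a=W[:,:2]@ux;b=W[:,:2]@uy;print("tcp a,b",p[:2]@ux,p[:2]@uy)
m=(cv2.inRange(h,(12,100,60),(28,255,255)).ravel()>0)&(a>.45)&(a<.62)
for lo in np.arange(.5,.60,.01):
    q=m&(a>lo)&(a<lo+.01)
    if q.sum()>20: print((lo+.005).round(3),"b",np.percentile(b[q],[2,98]).round(4),"z",np.median(W[q,2]).round(4))
E
```

```text
t 14.45 tcp [ 0.5813 -0.1307  0.1155] yaw y -87.7 z [ 0.002 -0.    -1.   ] F [ 0.9 -0.4 -3.6] w 0.487 q6 1.27
tcp a,b 0.5756224673280487 -0.153881626909411
0.505 b [-0.1612 -0.1461] z 0.1322
0.515 b [-0.174  -0.1326] z 0.1348
0.525 b [-0.1738 -0.133 ] z 0.1389
0.535 b [-0.1741 -0.1332] z 0.1426
0.545 b [-0.1743 -0.133 ] z 0.1466
0.555 b [-0.1742 -0.1329] z 0.1504
0.565 b [-0.1743 -0.1335] z 0.1546
0.575 b [-0.1738 -0.1339] z 0.1584
0.585 b [-0.1739 -0.1337] z 0.1561
```

>>> step_arm([
  {"fingers": 1, "dx": 0, "dy": 0, "dz": 0.004, "roll": 0},
  {"fingers": 1, "dx": 0, "dy": 0, "dz": 0.007, "roll": 0},
  {"fingers": 1, "dx": 0, "dy": 0, "dz": 0.008, "roll": 0},
  {"fingers": 1, "dx": 0, "dy": 0, "dz": 0.008, "roll": 0},
], squeeze=40)

```text
time: 15.0
tool_pos: [0.5805, -0.1303, 0.1063]
tcp_rot: [-3.141, -0.063, 0.001]
wrist_force: [0.1, -0.6, -3.1]
width: 0.483
grip_force: 71.7
```

>>> step_arm([
  {"fingers": 1, "dx": 0, "dy": 0, "dz": 0.001, "roll": 0},
  {"fingers": 1, "dx": 0, "dy": 0, "dz": 0.001, "roll": 0},
], squeeze=30)

```text
time: 15.25
tool_pos: [0.5807, -0.1305, 0.106]
tcp_rot: [3.141, 0.063, 0.0]
wrist_force: [-1.8, 0.8, 0.0]
width: 0.486
grip_force: 72.0
```

>>> step_arm([
  {"fingers": 1, "dx": 0, "dy": 0, "dz": 0.001, "roll": 0},
  {"fingers": 1, "dx": 0, "dy": 0, "dz": 0.001, "roll": 0},
], squeeze=25)

```text
time: 15.5
tool_pos: [0.5807, -0.1305, 0.1058]
tcp_rot: [3.141, 0.063, 0.001]
wrist_force: [-4.6, 1.6, 5.5]
width: 0.489
grip_force: 72.6
```

```bash
cat > sl.py <<'E'
from w import *
im,d,K,T,p,R=look(sys.argv[1])
yaw=np.radians(2.3);ux=np.array([np.cos(yaw),np.sin(yaw)])
W=pts(d,K,T).reshape(-1,3);h=cv2.cvtColor(im,cv2.COLOR_BGR2HSV);a=W[:,:2]@ux
m=(cv2.inRange(h,(12,100,60),(28,255,255)).ravel()>0)&(a>.51)&(a<.575)
if m.sum()>50: print(np.polyfit(a[m],W[m,2],1),"top z at .545",np.polyval(np.polyfit(a[m],W[m,2],1),.545),"runner",.4537*.545+.0007-.1331)
E
python3 sl.py w8
```

```text
t 15.5 tcp [ 0.5807 -0.1305  0.1058] yaw y -87.7 z [ 0. -0. -1.] F [-4.6  1.6  5.5] w 0.489 q6 1.27
[ 0.4034704  -0.08299886] top z at .545 0.1368925074302254 runner 0.11486650000000001
```

>>> step_arm([
  {"fingers": 1, "dx": 0, "dy": 0, "dz": 0.001, "roll": 0},
  {"fingers": 1, "dx": 0, "dy": 0, "dz": 0.002, "roll": 0},
  {"fingers": 1, "dx": 0, "dy": 0, "dz": 0.002, "roll": 0},
], squeeze=20)

```text
time: 15.92
tool_pos: [0.5807, -0.1305, 0.1056]
tcp_rot: [3.141, 0.063, 0.001]
wrist_force: [-9.0, 2.2, 14.4]
width: 0.491
grip_force: 73.6
```

```bash
python3 sl.py w9
```

```text
t 15.925 tcp [ 0.5807 -0.1305  0.1056] yaw y -87.7 z [ 0.001 -0.    -1.   ] F [-9.   2.2 14.4] w 0.491 q6 1.27
[ 0.41035984 -0.08706465] top z at .545 0.1365814629858257 runner 0.11486650000000001
```

>>> step_arm([
  {"fingers": 1, "dx": 0, "dy": 0, "dz": -0.002, "roll": 0},
  {"fingers": 0.02, "dx": 0, "dy": 0, "dz": -0.002, "roll": 0},
  {"fingers": 0.0, "dx": 0, "dy": 0, "dz": -0.002, "roll": 0},
], squeeze=20)

```text
time: 16.35
tool_pos: [0.5808, -0.1305, 0.1055]
tcp_rot: [3.141, 0.063, 0.001]
wrist_force: [-4.9, 1.4, 6.3]
width: 0.501
grip_force: 35.5
```

```bash
python3 sl.py w10; python3 -c "
from h import *;print(read_state()['grip_force'])"
```

```text
t 16.35 tcp [ 0.5808 -0.1305  0.1055] yaw y -87.7 z [ 0.001 -0.    -1.   ] F [-4.9  1.4  6.3] w 0.501 q6 1.27
[ 0.40430629 -0.08350318] top z at .545 0.13684375402488724 runner 0.11486650000000001
35.496094822883606
```

>>> step_arm([
  {"fingers": -0.01, "dx": 0, "dy": 0, "dz": 0, "roll": 0},
  {"fingers": -0.02, "dx": 0, "dy": 0, "dz": 0, "roll": 0},
], squeeze=20)

```text
time: 16.65
tool_pos: [0.5806, -0.1305, 0.1049]
tcp_rot: [3.141, 0.063, -0.0]
wrist_force: [-3.6, 1.2, 5.2]
width: 0.509
grip_force: 12.5
```

```bash
python3 sl.py w11; python3 -c "
from h import *;print(read_state()['grip_force'])"
```

```text
t 16.65 tcp [ 0.5806 -0.1305  0.1049] yaw y -87.7 z [-0. -0. -1.] F [-3.6  1.2  5.2] w 0.509 q6 1.27
[ 0.44784962 -0.10872979] top z at .545 0.1353482531177595 runner 0.11486650000000001
12.480347603559494
```

The jaw now lies flat, with its slope at 0.448. I'll release it fully.

>>> step_arm([
  {"fingers": -0.4, "dx": 0, "dy": 0, "dz": -0.001, "roll": 0},
  {"fingers": -0.4, "dx": 0, "dy": 0, "dz": -0.001, "roll": 0},
  {"fingers": -0.4, "dx": 0, "dy": 0, "dz": -0.003, "roll": 0},
  {"fingers": -0.4, "dx": 0, "dy": 0, "dz": -0.03, "roll": 0},
  {"fingers": -0.4, "dx": 0, "dy": 0, "dz": -0.08, "roll": 0},
  {"fingers": -0.4, "dx": 0, "dy": 0, "dz": -0.12, "roll": 0},
  {"fingers": -0.4, "dx": 0, "dy": 0, "dz": -0.12, "roll": 0},
], squeeze=20)

```text
time: 17.58
tool_pos: [0.5838, -0.1312, 0.2297]
tcp_rot: [3.138, 0.063, 0.014]
wrist_force: [-0.0, -0.4, 1.5]
width: 0.704
grip_force: 0.0
```

```bash
python3 - <<'E'
from w import *
im,d,K,T,p,R=look("w12")
im2,d2,K2,T2,c=cam("scene")
W=pts(d2,K2,T2).reshape(-1,3);h=cv2.cvtColor(im2,cv2.COLOR_BGR2HSV)
yaw=np.radians(2.3);ux=np.array([np.cos(yaw),np.sin(yaw)]);uy=np.array([-ux[1],ux[0]]);a=W[:,:2]@ux;b=W[:,:2]@uy
br=(cv2.inRange(h,(12,120,80),(28,255,255)).ravel()>0)&(a>.3)&(a<.65)&(b<-.1)&(b>-.2)
print(br.sum(),np.percentile(a[br],[1,99]),np.percentile(b[br],[2,98]),np.polyfit(a[br],W[br,2],1))
cv2.imwrite("pics/s12.png",cv2.resize(im2[150:310,230:450],None,fx=3.5,fy=3.5,interpolation=cv2.INTER_CUBIC))
E
```

```text
t 17.575 tcp [ 0.5838 -0.1312  0.2297] yaw y -87.7 z [ 0.009 -0.002 -1.   ] F [-0.  -0.4  1.5] w 0.704 q6 1.27
1050 [0.35656587 0.51675292] [-0.17463864 -0.13245125] [ 0.43624089 -0.10558187]
```

View pics/s12.png

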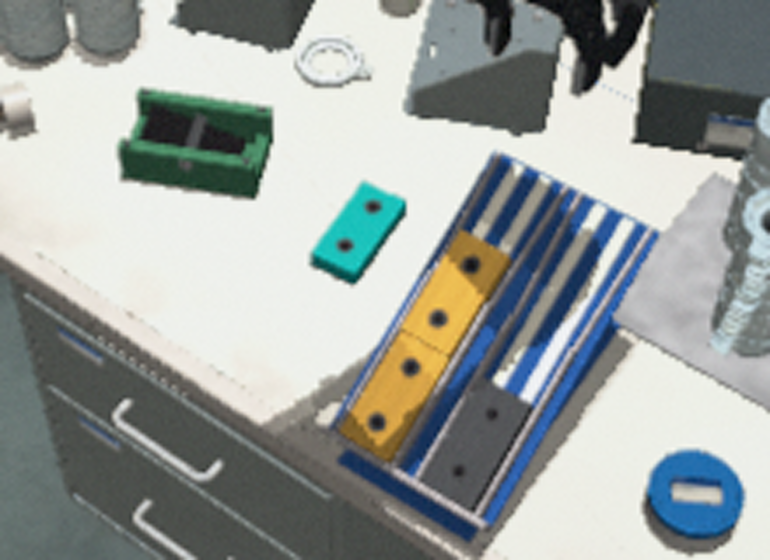

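The new jaw at (455,290) has slid down and sits square against the brass jaw at (395,390). The dark jaw, turquoise block, ring and tin are in place, the nest is empty and the gripper is clear.

```bash
python3 -c "
from workcell import *
print(finish_job())"
```

```text
the job is handed in; nothing more can be done
None
```

The new brass jaw was tipped out by pressing end b (end a was blocked), laid at the left lane's loading end and released; it slid down square against the other brass jaw, and the job was handed in after about 18 s on the robot's clock.

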